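# Uncover the suction port for the bench grinder

## Robot

A 6-joint arm with a two-finger parallel gripper is mounted at the origin on the work surface. World frame = base frame: x ahead of the robot, y to its left, z up, the work surface at z = 0. Lengths are in m, angles in degrees, forces in N, time in s.
With the tool pointing down it reaches from about 0.35 to 0.875 m from the base axis. Payload 4.2 kg.
Tool frame: the origin (TCP) lies between the finger pads; the fingertips stand 17 mm ahead of it and the grasp point (between the pads) lies 2 mm behind it; z points along the fingers, y is the direction in which the jaws open and shut (so a half turn about z gives the same grasp; the last joint's range is limited). The gripper opens to 87 mm and grips with 3 to 60 N. Pads are 19 mm wide; open, the fingers measure 117 mm over their backs; the gripper's body (75 mm by 190 mm) begins 51 mm behind the grasp point.
Start: joints at [78.472, 22.042, 0.453, 0, -68.411, -14.817], TCP at [0.277, 0.56, 0.24] pointing down, gripper open.
Joint ranges: [-179.83, 179.83], [-69.29, 118.12], [-61.27, 80.66], [-181.25, 117.63], [-171.15, -9.14], [-177.46, 177.46]. Speed limits (degrees/s): [159.86, 159.86, 180, 180, 180, 180].

## Interface

Orientations are given as a 3x3 rotation matrix whose columns are the frame's x, y, z axes.
In Python, from station import r gives the robot as it stands.
- The arm moves only by the shell command python3 -m creep 'ROWS'. ROWS is JSON, a list of rows, each a list of 7 numbers: the opening, from 0 (shut) to 1 (fully open), then the shift along the tool's x, y, z scaled (see below), then the turn, a rotation vector about the tool's x, y, z scaled (see below). A call has 1 to 5 rows; each row is the pose to reach, as a shift and turn from the pose measured when the call began, along the tool's axes at that moment, turning the shorter way round; what a row does not reach only later rows make up. The controller multiplies each number of a shift by 300 mm and each number of a turn by 180 degrees. A row lasts 1/12 s, in which the tool goes at most 41.7 mm and 7.16 degrees, less where a joint would pass 70% of its speed; a pose out of reach is approached as far as the arm can. A call with a number of a shift or a turn outside -1 to 1 is refused whole. A call with a gripper value outside its range is refused whole. The fingers move at their own pace and stop on an object; the grip force is fixed at half the most. Time passes only in rows, so rows that repeat a pose let the fingers close. It gives the time, the measured TCP pose, the force and the opening at its end, in the units of the state.
- r.sense(): the state, without advancing time (a new reading comes with each control period).
- r.capture(name): name is "scene" or "side" or "wrist"; returns the picture (480x640x3 uint8, blue, green, red); there is no depth.
- r.camera_model(name): a dict with "mtx" (3x3 intrinsics, pixels), "R" (3x3) and "t" (3): a world point X has camera coordinates R X + t; the wrist camera has in their place "mount" (4x4, takes a point from camera to tool coordinates, whose origin is the TCP and whose axes are the flange's). Camera axes: x right, y down, z forward; pixel columns grow to the right and rows downward; lengths in m; the calibration is good to about 2 mm. A picture is of the moment at which its call begins: read the wrist's pose just before it. camera_model takes no time and is no camera call.
- r.finish_job(): hands the job in, once; it reports no verdict.
Trained networks look in the newest picture that a camera, given by its name, has taken for a name from the list of things; names that differ only in an ending like _2 or _b are one class to them, and where a whole thing is asked for, a point or a joint stands for the part that bears it (a point fixed in the world has none). Each returns a list of dicts, best first, with "score" (0 to 1); they miss things now and then, are a little off and sometimes report something else, mostly with a low value. They report only what shows in the picture. A call takes as long as a camera call. They do not tell look-alikes from the thing itself.
- r.recognise(camera, target): "rect" ([left, top, right, bottom] as shares, 0 to 1, of the picture: columns of its width, rows of its height, round what is visible of it).
- r.outline_of(camera, target): "pixels" (480x640 bool, what is visible of it) and "rect" ([left, top, right, bottom] as shares, 0 to 1, of the picture: columns of its width, rows of its height, round what is visible of it).
The state is a dict: "time_s": time; "joints": joint angles; "joint_velocities": joint speeds; "effort": joint torques, N m; "tcp_pos": TCP position; "ee_rot": TCP orientation; "wrist_force": force on the tool from outside, world axes, zero at the start; "moment": the same for the moment, N m; "gripper_width": opening from 0.0 (shut) to 1.0 (fully open).
Only numpy, scipy, OpenCV 4.12 (cv2) and the standard library are available. Lean on these libraries where they do the work, as an engineer would, in place of code of your own. Each camera call takes 0.05 s, during which the arm holds its last target.

## Task

The bench grinder is about to be connected to the suction box that has the orange dust cover. Swing the orange cover aside on its pin until the round port underneath is completely uncovered, then let go of it. Leave the blue cover on the other suction box as it is.

Things in the scene. Friction and masses are not known exactly. Their poses are not given: they have to be found in the camera images.
- orange_cover (a joint): Angle (rad) of the orange dust cover about its single upright pin: 0 = port fully covered, growing as it turns anticlockwise seen from above, up to a stop at 2.2. Starts at 0 to 0.2. The round port (44 mm opening, centre 45 mm from the pin) is wholly clear of the cover from about 1.25 on. It turns level, does not lift, needs about 1.5 N sideways at the post and stays where left.
- orange_post (a point): Centre of the top end of the black upright round post (16 mm diameter, 45 mm tall) that moves the orange cover, a flat plate 6 mm thick with a 60 mm disc, its top face 45 mm below this point, 78 mm above the table. The post stands 80 mm from the pin axis; x axis points from pin to post and turns with the cover, z up. Nothing near the post is higher than the cover but the low pin head.
- orange_pin (a point): Point on the axis of the upright steel pin about which the orange cover turns, level with the cover's top face. The pin head is 18 mm across and stands about 5 mm above it. x axis points to the post. The fixed grey suction box below is 140 x 150 x 60 mm; the pin stands 40 mm from its middle, along its 150 mm side.
- blue_post (a point): Centre of the top end of the black post of the blue cover, which is to be left as it is. The blue cover and its grey box match the orange ones in size and build and stand to the left or right of them; x axis points from its pin to this post.
There are look-alikes about, which are no part of the job. What is shaped like the part that bears orange_cover but purple is not meant.

How it is judged (in metres and radians):
At the end, for the whole second after the job is handed in: The orange cover is turned more than 1.2 rad from shut, so that the port is open, and is at rest; the post of the blue cover is within 15 mm of where it started (value of joint orange_cover above 1.2 rad and velocity of joint orange_cover between -0.1 and 0.1 rad/s and distance of blue_post from where it was at the start of the episode below 0.015 m); the robot touches nothing.
It fails at once if the blue cover is swung: its post moves 15 mm or more (distance of blue_post from where it was at the start of the episode above 0.015 m).
It also fails if it takes over 32 s, if anything falls off the work surface, if the arm or the gripper's body presses on something with over 40 N, if the wrist force passes 120 N, or if a joint passes its speed limit or range.

## Working session

There is one attempt and no reset: what is moved stays moved. The work goes in short steps, Python scripts to look and compute and a shell command to move; the robot and the scene stay as the last step left them, time stands still between calls to the robot, and variables do not carry over. Pictures are saved under pics/ and viewed, and the job is handed in when it is done.

```bash
ls; mkdir -p pics; python3 - <<'E'
from station import r
import cv2,numpy as np
s=r.sense();print(s['time_s'],s['tcp_pos'],np.round(s['ee_rot'],3).tolist(),s['gripper_width'])
for c in ['scene','side']:
    cv2.imwrite(f'pics/{c}0.png',r.capture(c))
    for t in ['orange_cover','orange_post','orange_pin','blue_post']:
        for d in r.recognise(c,t)[:3]:
            q=d['rect'];print(c,t,round(d['score'],2),np.round([q[0]*640,q[1]*480,q[2]*640,q[3]*480]))
print(r.sense()['time_s'])
E
```

```text
pics
0.0 [0.2770885  0.55957841 0.23845934] [[0.896, -0.444, -0.001], [-0.444, -0.896, -0.002], [0.0, 0.002, -1.0]] 1.0064935089008495
scene orange_cover 0.96 [251. 190. 291. 218.]
scene orange_cover 0.87 [152. 168. 192. 197.]
scene orange_cover 0.84 [311. 264. 362. 295.]
scene orange_post 0.97 [148. 171. 193. 196.]
scene orange_post 0.95 [310. 264. 362. 292.]
scene orange_post 0.75 [250. 191. 292. 217.]
scene orange_pin 0.91 [312. 264. 358. 295.]
scene orange_pin 0.69 [250. 189. 293. 222.]
scene orange_pin 0.56 [152. 168. 192. 196.]
scene blue_post 0.84 [472. 302. 527. 327.]
side orange_cover 0.85 [326. 229. 356. 249.]
side orange_cover 0.64 [345. 377. 380. 418.]
side orange_post 0.94 [296. 291. 324. 320.]
side orange_post 0.89 [344. 375. 376. 417.]
side orange_post 0.83 [331. 227. 357. 248.]
side orange_pin 0.95 [329. 230. 356. 242.]
side orange_pin 0.59 [296. 293. 324. 320.]
side orange_pin 0.57 [345. 378. 377. 416.]
side blue_post 0.81 [286. 168. 313. 185.]
0.5
```

View pics/scene0.png

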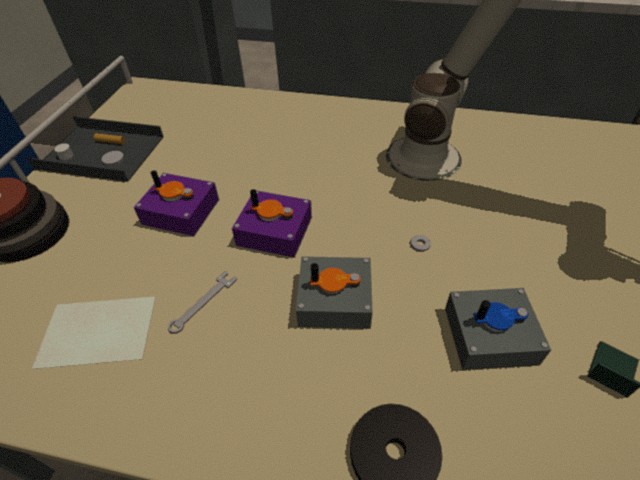

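View pics/side0.png

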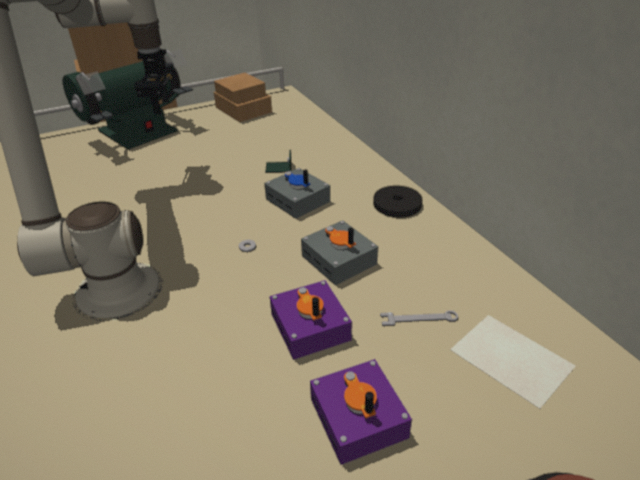

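Three things have orange covers. In the scene view they are at (171,183) on a purple box, (271,205) on a purple box, and (336,279) on a grey box next to the blue one at (500,315). The grey box fits, because the target's box is grey and purple ones are excluded. I'll confirm it in a crop and measure it.

```bash
python3 - <<'E'
import cv2,numpy as np
a=cv2.imread('pics/scene0.png')[250:335,290:390]; b=cv2.imread('pics/side0.png')[215:285,295:385]
a=cv2.resize(a,None,fx=6,fy=6,interpolation=cv2.INTER_CUBIC);cv2.imwrite('pics/ca.png',a)
b=cv2.resize(b,None,fx=6,fy=6,interpolation=cv2.INTER_CUBIC);cv2.imwrite('pics/cb.png',b)
E
```

```text
(no output)
```

View pics/ca.png

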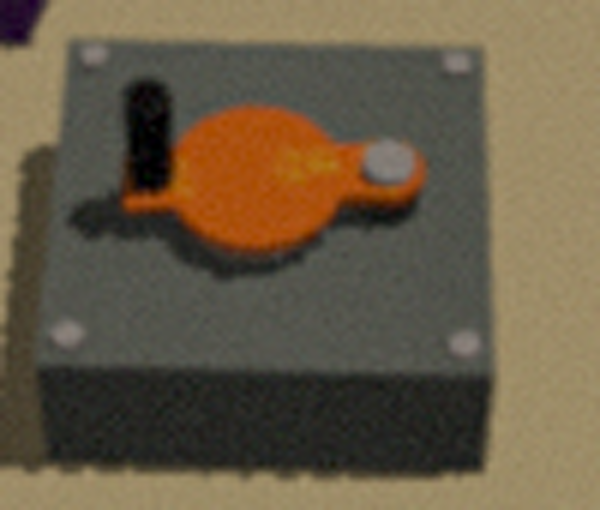

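View pics/cb.png

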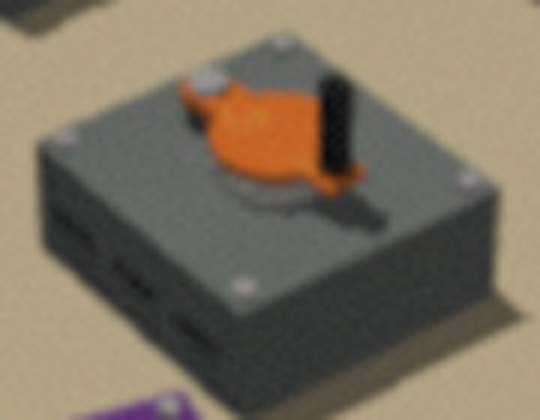

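The crop shows the orange cover on the grey box, with the post top at about (314.7, 265) in scene and (351, 228.8) in side. Next I'll triangulate it.

```bash
cat > h.py <<'E'
from station import r
import cv2,numpy as np
def P(c):
    m=r.camera_model(c);return np.array(m['mtx'])@np.c_[np.array(m['R']),np.array(m['t'])]
def tri(a,b):
    X=cv2.triangulatePoints(P('scene'),P('side'),np.array(a,float).reshape(2,1),np.array(b,float).reshape(2,1));X=(X[:3]/X[3]).ravel()
    print('tri',X.round(4),[ (lambda q:(q[:2]/q[2]).round(1))(P(c)@np.r_[X,1]) for c in('scene','side')]);return X
def plane(c,p,z):
    m=r.camera_model(c);R=np.array(m['R']);t=np.array(m['t']).ravel();o=-R.T@t
    d=R.T@np.linalg.inv(np.array(m['mtx']))@np.array([p[0],p[1],1.]);return o+d*(z-o[2])/d[2]
E
python3 - <<'E'
from h import *
f=lambda p,o:(np.array(p)/6+np.array(o)-.4)
A=lambda p:f(p,(290,250));B=lambda p:f(p,(295,215))
post=tri(A((148,90)),B((336,83)))
base=tri(A((150,188)),B((338,168)))
pin=tri(A((388,158)),B((209,80)))
for n,a,b in [('post',(148,90),(336,83))]:
    for z in(.078,.123): print(n,z,plane('scene',A(a),z).round(4),plane('side',B(b),z).round(4))
for z in(.078,.083): print('pin',z,plane('scene',A((388,158)),z).round(4),plane('side',B((209,80)),z).round(4))
# box corners top z=.06
for p in[(70,42),(482,48),(490,370),(40,365)]: print('box',plane('scene',A(p),.06).round(3))
d=post-pin;print(np.hypot(*d[:2]),np.degrees(np.arctan2(d[1],d[0])))
# blue post
for p in [(484,303)]: print('blue',plane('scene',p,.12).round(3))
E
```

```text
tri [ 0.5619 -0.1923  0.1237] [array([314. , 264.8]), array([350.4, 228.3])]
tri [ 0.565  -0.1913  0.0772] [array([314.9, 280.7]), array([351.1, 242.7])]
tri [ 0.542 -0.115  0.083] [array([354.2, 276. ]), array([329.4, 227.9])]
post 0.078 [ 0.5249 -0.2018  0.078 ] [ 0.5934 -0.137   0.078 ]
post 0.123 [ 0.5606 -0.192   0.123 ] [ 0.5625 -0.192   0.123 ]
pin 0.078 [ 0.5381 -0.1154  0.078 ] [ 0.5451 -0.1088  0.078 ]
pin 0.083 [ 0.5419 -0.1149  0.083 ] [ 0.542  -0.1151  0.083 ]
box [ 0.494 -0.238  0.06 ]
box [ 0.468 -0.092  0.06 ]
box [ 0.603 -0.07   0.06 ]
box [ 0.631 -0.214  0.06 ]
0.07982152184245973 -75.58882747612101
blue [0.586 0.128 0.12 ]
```

Triangulation gives the post top at (0.562, -0.192, 0.124) and the pin head at (0.542, -0.115, 0.083). They are 79.8 mm apart against 80 given, and both heights match. The box's long side runs at about -80° and the post at about -75.6°, so the cover is at about 0.08 rad, inside the stated range. I'll straddle the post with the jaws half open and swing the tool about the pin.

```bash
cat >> h.py <<'E'
from scipy.spatial.transform import Rotation as Ro
PIN=np.array([.542,-.115])
def goal(p,yaw):
    s=r.sense();R=np.array(s['ee_rot']);y=np.radians(yaw);c,n=np.cos(y),np.sin(y)
    G=np.array([[c,n,0],[n,-c,0],[0,0,-1.]])
    d=R.T@(np.array(p)-s['tcp_pos']);w=Ro.from_matrix(R.T@G).as_rotvec(degrees=True)
    print('t',s['time_s'],'tcp',np.round(s['tcp_pos'],4),'yaw',np.degrees(np.arctan2(R[1,0],R[0,0])).round(1),'dist',np.linalg.norm(d).round(3))
    print(' shift/300mm',(d/.3).round(4),'turn/180',(w/180).round(4),'F',np.round(s['wrist_force'],1),'w',round(s['gripper_width'],2),'q',np.round(s['joints'],0))
def arc(phi,z=.107):
    f=np.radians(phi);goal([PIN[0]+.08*np.cos(f),PIN[1]+.08*np.sin(f),z],phi)
E
python3 -c "
from h import *
arc(-75.6,.24)"
```

```text
t 0.5 tcp [0.2773 0.5601 0.2395] yaw -26.3 dist 0.805
 shift/300mm [ 1.9633e+00  1.8270e+00 -1.5000e-03] turn/180 [ 0.     -0.      0.2736] F [-1.1  0.2 -0.6] w 1.0 q [ 78.  22.   0.  -0. -68. -15.]
```

```bash
python3 -m creep '[[0.5,0.1,0.093,0,0,0,0.01],[0.5,0.2,0.186,0,0,0,0.02],[0.5,0.3,0.279,0,0,0,0.035],[0.5,0.4,0.372,0,0,0,0.055],[0.5,0.5,0.465,0,0,0,0.075]]'; python3 -c "
from h import *
arc(-75.6,.24)"
```

```text
time_s: 0.92
tcp_pos: [0.3501, 0.3667, 0.2397]
ee_rot: [[0.766, -0.643, 0.0], [-0.643, -0.766, 0.0], [0.0, -0.0, -1.0]]
wrist_force: [0.6, -0.9, -0.5]
gripper_width: 0.709
t 0.9167 tcp [0.3501 0.3667 0.2397] yaw -40.0 dist 0.598
 shift/300mm [ 1.7386e+00  9.7450e-01 -1.3000e-03] turn/180 [-1.000e-04  0.000e+00  1.979e-01] F [ 0.6 -0.9 -0.5] w 0.71 q [ 65.  10. -16.   0. -64. -15.]
```

```bash
python3 -m creep '[[0.5,0.12,0.067,0,0,0,0.02],[0.5,0.24,0.134,0,0,0,0.04],[0.5,0.36,0.201,0,0,0,0.06],[0.5,0.48,0.268,0,0,0,0.08],[0.5,0.6,0.335,0,0,0,0.1]]'; python3 -c "
from h import *
arc(-75.6,.24)"
```

```text
time_s: 1.33
tcp_pos: [0.4237, 0.1721, 0.2402]
ee_rot: [[0.528, -0.849, 0.001], [-0.849, -0.528, 0.001], [-0.0, -0.002, -1.0]]
wrist_force: [0.6, -0.1, 0.2]
gripper_width: 0.504
t 1.3333 tcp [0.4237 0.1721 0.2402] yaw -58.1 dist 0.39
 shift/300mm [ 1.2753e+00  2.5050e-01 -1.0000e-04] turn/180 [-0.0005  0.0002  0.0971] F [ 0.6 -0.1  0.2] w 0.5 q [ 43.   5. -22.   0. -63. -11.]
```

```bash
python3 -m creep '[[0.5,0.13,0.026,0,0,0,0.02],[0.5,0.26,0.051,0,0,0,0.04],[0.5,0.39,0.077,0,0,0,0.06],[0.5,0.52,0.102,0,0,0,0.08],[0.5,0.65,0.128,0,0,0,0.097]]'; python3 -c "
from h import *
arc(-75.6,.24)"
```

```text
time_s: 1.75
tcp_pos: [0.4944, -0.0158, 0.2405]
ee_rot: [[0.246, -0.969, 0.002], [-0.969, -0.246, 0.001], [-0.001, -0.003, -1.0]]
wrist_force: [0.5, 0.3, 0.4]
gripper_width: 0.5
t 1.75 tcp [ 0.4944 -0.0158  0.2405] yaw -75.7 dist 0.189
 shift/300mm [ 0.6263 -0.073   0.0016] turn/180 [-0.0008  0.0002 -0.0008] F [0.5 0.3 0.4] w 0.5 q [ 17.   9. -17.  -0. -63.  -3.]
```

```bash
python3 -m creep '[[0.5,0.13,-0.015,0,0,0,0],[0.5,0.26,-0.03,0,0,0,0],[0.5,0.39,-0.045,0,0,0,0],[0.5,0.52,-0.06,0,0,0,0],[0.5,0.626,-0.073,0,0,0,0]]';python3 -m creep '[[0.5,0,0,0,0,0,0],[0.5,0,0,0,0,0,0]]'; python3 -c "
from h import *
arc(-75.6,.24);arc(-75.6)
cv2.imwrite('pics/w1.png',r.capture('wrist'));cv2.imwrite('pics/s1.png',r.capture('scene'))"
```

```text
time_s: 2.17
tcp_pos: [0.5624, -0.195, 0.2405]
ee_rot: [[0.245, -0.969, 0.003], [-0.969, -0.245, 0.001], [-0.0, -0.003, -1.0]]
wrist_force: [0.8, 0.3, 0.9]
gripper_width: 0.494
time_s: 2.33
tcp_pos: [0.5624, -0.1967, 0.2396]
ee_rot: [[0.242, -0.97, 0.001], [-0.97, -0.242, 0.001], [-0.001, -0.002, -1.0]]
wrist_force: [0.5, 0.7, 0.8]
gripper_width: 0.501
t 2.3333 tcp [ 0.5624 -0.1967  0.2396] yaw -76.0 dist 0.004
 shift/300mm [-0.0141 -0.0019 -0.0012] turn/180 [-0.0005  0.0003 -0.0023] F [0.5 0.7 0.8] w 0.5 q [ -4.  19.  -4.  -0. -67.  18.]
t 2.3333 tcp [ 0.5624 -0.1967  0.2396] yaw -76.0 dist 0.133
 shift/300mm [-0.0137 -0.0011  0.4421] turn/180 [-0.0005  0.0003 -0.0023] F [0.5 0.7 0.8] w 0.5 q [ -4.  19.  -4.  -0. -67.  18.]
```

View pics/w1.png

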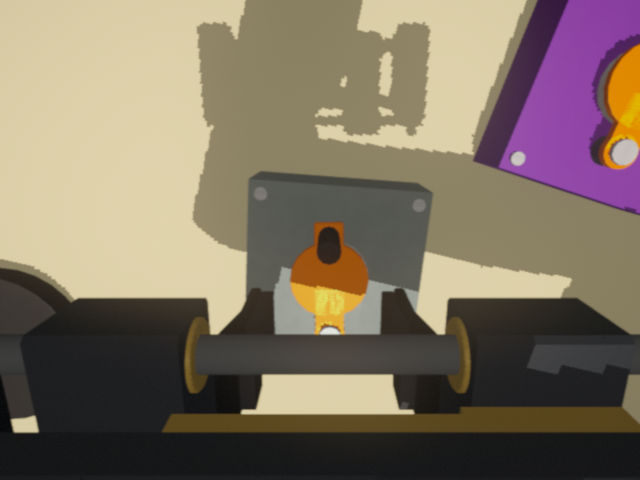

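View pics/s1.png

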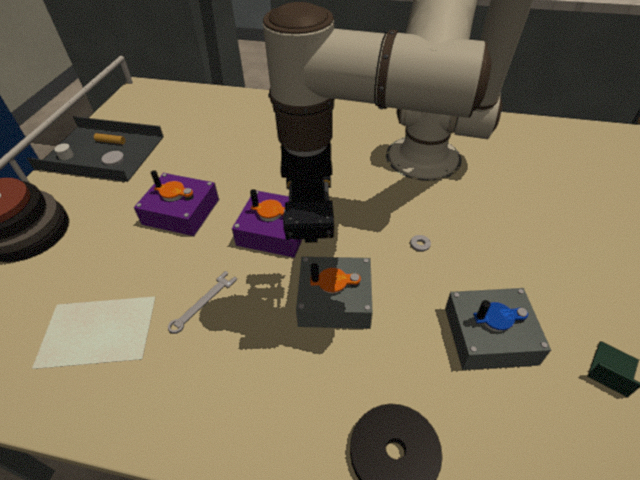

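The wrist picture shows the post at column 329, midway between the fingers (250 to 400) and in line with the pin. I'll lower the tool to straddle it.

```bash
python3 -m creep '[[0.5,-0.013,-0.001,0.12,0,0,-0.002],[0.5,-0.013,-0.001,0.24,0,0,-0.002],[0.5,-0.013,-0.001,0.34,0,0,-0.002],[0.5,-0.013,-0.001,0.41,0,0,-0.002],[0.5,-0.013,-0.001,0.442,0,0,-0.002]]'; python3 -c "
from h import *
arc(-75.6);arc(-60)"
```

```text
time_s: 2.85
tcp_pos: [0.5594, -0.1886, 0.1049]
ee_rot: [[0.253, -0.968, -0.003], [-0.968, -0.253, 0.003], [-0.003, 0.003, -1.0]]
wrist_force: [-0.6, -0.2, 0.1]
gripper_width: 0.499
t 2.85 tcp [ 0.5594 -0.1886  0.1049] yaw -75.4 dist 0.005
 shift/300mm [ 0.0146 -0.0049 -0.0072] turn/180 [0.0009 0.0011 0.0013] F [-0.6 -0.2  0.1] w 0.5 q [ -3.  26. -14.  -0. -50.  18.]
t 2.85 tcp [ 0.5594 -0.1886  0.1049] yaw -75.4 dist 0.023
 shift/300mm [ 0.0051 -0.0767 -0.0074] turn/180 [ 0.0007  0.0012 -0.0853] F [-0.6 -0.2  0.1] w 0.5 q [ -3.  26. -14.  -0. -50.  18.]
```

```bash
python3 -m creep '[[0.5,0.004,-0.015,-0.007,0,0,-0.017],[0.5,0.006,-0.03,-0.007,0,0,-0.034],[0.5,0.007,-0.046,-0.007,0,0,-0.051],[0.5,0.007,-0.062,-0.007,0,0,-0.068],[0.5,0.005,-0.077,-0.007,0,0,-0.085]]'; python3 -c "
from h import *
arc(-60);arc(-40)"
```

```text
time_s: 3.27
tcp_pos: [0.5817, -0.183, 0.1079]
ee_rot: [[0.503, -0.864, -0.004], [-0.864, -0.503, 0.003], [-0.004, 0.002, -1.0]]
wrist_force: [-1.2, 0.9, 0.0]
gripper_width: 0.499
t 3.2667 tcp [ 0.5817 -0.183   0.1079] yaw -59.8 dist 0.002
 shift/300mm [0.0042 0.0015 0.0031] turn/180 [0.0007 0.0014 0.001 ] F [-1.2  0.9  0. ] w 0.5 q [ -2.  28. -11.  -0. -52.  33.]
t 3.2667 tcp [ 0.5817 -0.183   0.1079] yaw -59.8 dist 0.027
 shift/300mm [-0.0116 -0.0898  0.003 ] turn/180 [ 0.0005  0.0015 -0.1101] F [-1.2  0.9  0. ] w 0.5 q [ -2.  28. -11.  -0. -52.  33.]
```

Contact, at about 1.5 N. I'll continue the arc.

```bash
python3 -m creep '[[0.5,0.003,-0.018,0.002,0,0,-0.022],[0.5,0.002,-0.037,0.002,0,0,-0.044],[0.5,-0.001,-0.055,0.002,0,0,-0.066],[0.5,-0.005,-0.073,0.002,0,0,-0.088],[0.5,-0.011,-0.09,0.002,0,0,-0.11]]'; python3 -c "
from h import *
arc(-20)"
```

```text
time_s: 3.68
tcp_pos: [0.6029, -0.1653, 0.1083]
ee_rot: [[0.769, -0.639, -0.005], [-0.639, -0.769, 0.003], [-0.006, 0.001, -1.0]]
wrist_force: [-1.4, -0.3, 0.1]
gripper_width: 0.497
t 3.6833 tcp [ 0.6029 -0.1653  0.1083] yaw -39.7 dist 0.027
 shift/300mm [-0.0123 -0.0893  0.0043] turn/180 [ 1.000e-04  1.900e-03 -1.097e-01] F [-1.4 -0.3  0.1] w 0.5 q [ -1.  29.  -9.  -0. -53.  51.]
```

```bash
python3 -m creep '[[0.5,0.003,-0.018,0.004,0,0,-0.022],[0.5,0.002,-0.037,0.004,0,0,-0.044],[0.5,-0.001,-0.055,0.004,0,0,-0.066],[0.5,-0.005,-0.073,0.004,0,0,-0.088],[0.5,-0.012,-0.09,0.004,0,0,-0.11]]'; python3 -c "
from h import *
arc(0)"
```

```text
time_s: 4.1
tcp_pos: [0.6172, -0.1412, 0.1083]
ee_rot: [[0.942, -0.336, -0.005], [-0.336, -0.942, 0.002], [-0.006, -0.0, -1.0]]
wrist_force: [-1.3, -2.2, -0.5]
gripper_width: 0.501
t 4.1 tcp [ 0.6172 -0.1412  0.1083] yaw -19.7 dist 0.027
 shift/300mm [-0.0142 -0.0877  0.0045] turn/180 [-0.0004  0.0018 -0.1092] F [-1.3 -2.2 -0.5] w 0.5 q [  2.  29.  -8.  -0. -53.  69.]
```

```bash
python3 -m creep '[[0.5,0.003,-0.018,0.004,0,0,-0.022],[0.5,0.002,-0.036,0.004,0,0,-0.044],[0.5,-0.002,-0.054,0.004,0,0,-0.066],[0.5,-0.007,-0.072,0.004,0,0,-0.088],[0.5,-0.014,-0.088,0.004,0,0,-0.11]]'; python3 -c "
from h import *
arc(24)"
```

```text
time_s: 4.52
tcp_pos: [0.6221, -0.1139, 0.1085]
ee_rot: [[1.0, 0.008, -0.004], [0.008, -1.0, 0.001], [-0.004, -0.002, -1.0]]
wrist_force: [-0.8, -2.4, -1.0]
gripper_width: 0.5
t 4.5167 tcp [ 0.6221 -0.1139  0.1085] yaw 0.4 dist 0.032
 shift/300mm [-0.0226 -0.1049  0.0052] turn/180 [-0.0008  0.0012 -0.1309] F [-0.8 -2.4 -1. ] w 0.5 q [  4.  29.  -8.  -0. -53.  86.]
```

```bash
python3 -m creep '[[0.5,0.002,-0.022,0.004,0,0,-0.027],[0.5,0,-0.044,0.004,0,0,-0.054],[0.5,-0.005,-0.066,0.004,0,0,-0.08],[0.5,-0.012,-0.087,0.004,0,0,-0.106],[0.5,-0.022,-0.105,0.004,0,0,-0.131]]';python3 -m creep '[[0.5,0,0,0,0,0,0],[0.5,0,0,0,0,0,0]]'; python3 -c "
from h import *
arc(16);arc(24)
cv2.imwrite('pics/sd2.png',r.capture('side'))"
```

```text
time_s: 4.93
tcp_pos: [0.6158, -0.0812, 0.1087]
ee_rot: [[0.911, 0.413, -0.002], [0.413, -0.911, 0.001], [-0.001, -0.002, -1.0]]
wrist_force: [1.1, -1.9, -1.9]
gripper_width: 0.501
time_s: 5.1
tcp_pos: [0.6162, -0.0801, 0.1103]
ee_rot: [[0.911, 0.413, 0.001], [0.413, -0.911, 0.001], [0.001, -0.001, -1.0]]
wrist_force: [-0.5, 0.1, -0.4]
gripper_width: 0.501
t 5.1 tcp [ 0.6162 -0.0801  0.1103] yaw 24.4 dist 0.014
 shift/300mm [-0.0096  0.0427  0.0109] turn/180 [-0.0002 -0.0003  0.0466] F [-0.5  0.1 -0.4] w 0.5 q [  7.  28. -10.  -0. -52. 107.]
t 5.1 tcp [ 0.6162 -0.0801  0.1103] yaw 24.4 dist 0.004
 shift/300mm [-0.0068  0.0056  0.0109] turn/180 [-0.0002 -0.0003  0.0022] F [-0.5  0.1 -0.4] w 0.5 q [  7.  28. -10.  -0. -52. 107.]
```

View pics/sd2.png

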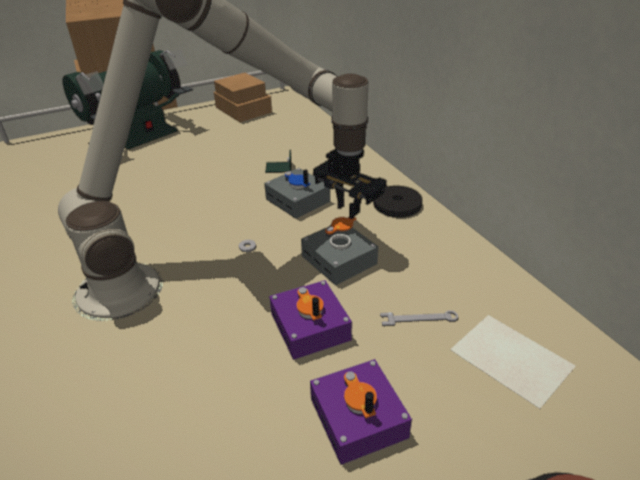

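The side view shows the round port ring, uncovered, at (341,241), with the cover turned away at (342,224). I'll back the finger off the post by about 8 mm, then lift.

```bash
python3 -m creep '[[0.5,-0.003,0.012,0,0,0,0.01],[0.5,-0.005,0.025,0,0,0,0.02],[0.5,-0.005,0.025,0,0,0,0.02]]';python3 -m creep '[[0.5,0,0,-0.05,0,0,0],[0.5,0,0,-0.15,0,0,0],[0.5,0,0,-0.28,0,0,0],[0.5,0,0,-0.4,0,0,0],[0.5,0,0,-0.5,0,0,0]]';python3 -m creep '[[0.5,-0.12,0,0,0,0,0],[0.5,-0.25,0,0,0,0,0],[0.5,-0.37,0,0,0,0,0],[0.5,-0.45,0,0,0,0,0],[0.5,-0.45,0,0,0,0,0]]'; python3 -c "
from h import *
cv2.imwrite('pics/sc3.png',r.capture('scene'));cv2.imwrite('pics/sd3.png',r.capture('side'))
a=cv2.imread('pics/sc3.png')[250:335,290:390];b=cv2.imread('pics/sd3.png')[215:285,295:385]
g=lambda i:cv2.resize(i,(390,330),interpolation=cv2.INTER_CUBIC)
cv2.imwrite('pics/c3.png',np.hstack([g(a),g(b)]))"
```

```text
time_s: 5.4
tcp_pos: [0.6184, -0.0883, 0.1105]
ee_rot: [[0.936, 0.352, 0.001], [0.352, -0.936, 0.001], [0.002, -0.001, -1.0]]
wrist_force: [0.4, -1.0, 0.2]
gripper_width: 0.5
time_s: 5.82
tcp_pos: [0.6187, -0.0888, 0.2637]
ee_rot: [[0.936, 0.352, 0.004], [0.352, -0.936, 0.001], [0.004, 0.001, -1.0]]
wrist_force: [0.3, 0.1, 0.5]
gripper_width: 0.502
time_s: 6.23
tcp_pos: [0.4881, -0.1375, 0.264]
ee_rot: [[0.937, 0.349, 0.004], [0.349, -0.937, 0.001], [0.004, -0.0, -1.0]]
wrist_force: [-0.0, -0.6, 0.1]
gripper_width: 0.502
```

View pics/sc3.png

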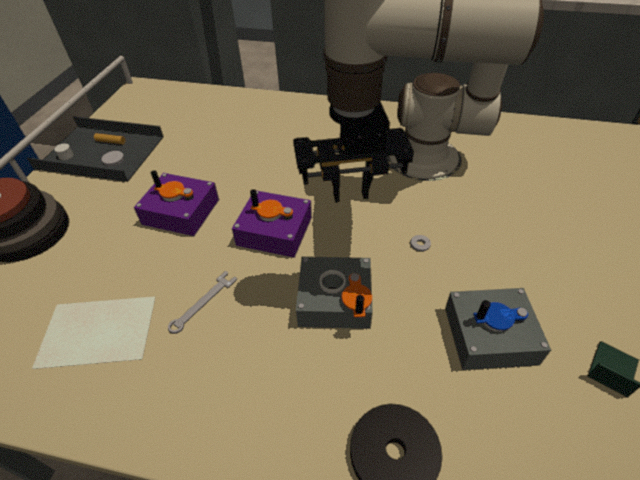

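View pics/c3.png

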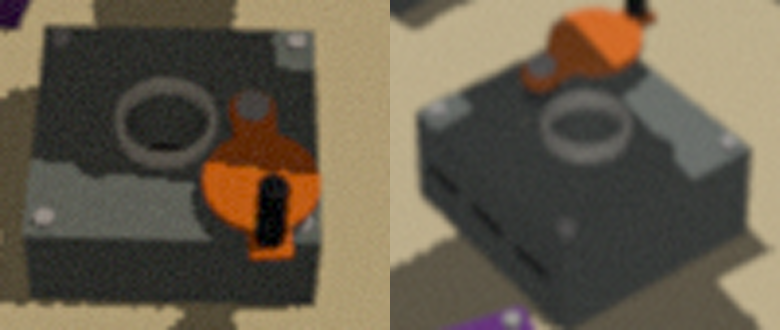

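The port ring at (332,282) is fully open, and the post top is now at about (359.7, 297). The blue post is still at (484,303), and the gripper is well clear. I'll work out the final angle and compare the blue cover's pixels before handing in.

```bash
python3 - <<'E'
from h import *
p=plane('scene',(272*100/390+290-.4,183*85/330+250-.4),.123);d=p[:2]-PIN
phi=np.degrees(np.arctan2(d[1],d[0]));print(p.round(3),'radius',np.hypot(*d).round(4),'phi',phi.round(1),'theta',np.radians(phi+80).round(2))
def c(f):
    i=cv2.imread(f);m=cv2.inRange(i[285:350,460:545],(90,0,0),(255,160,90));return cv2.connectedComponentsWithStats(m)[2][1:].max(0),np.argwhere(m).mean(0)
print(c('pics/scene0.png')[1],c('pics/sc3.png')[1])
s=r.sense();print(s['time_s'],np.abs(s['joint_velocities']).max(),s['wrist_force'])
r.finish_job()
E
```

```text
[ 0.618 -0.094  0.123] radius 0.0793 phi 15.3 theta 1.66
[30.54054054 41.21906117] [30.48243243 41.23378378]
6.3333 2.182709098733448 [-0.40076438 -0.02716003 -0.52067598]
the job is handed in; nothing more can be done
```

I swung the orange cover on the grey box open, released it, and handed the job in at about 6.3 s. No verdict is reported, so the result rests on my own checks. I put the half-open jaws either side of its post and turned the tool about the pin, then backed off and lifted clear. The highest sideways force I read was about 2.5 N.

- **Opening:** the last pictures show the port ring fully uncovered. The cover measures about 1.66 rad open (1.2 needed), and the post is 79 mm from the pin against 80 mm given.
- **Blue cover:** it moved less than 0.1 pixel between the first and last scene pictures.
- **Robot:** the gripper was about 0.26 m up and clear of everything, with no contact force. The joints were still settling slightly (up to about 2 degrees/s) at hand-in.

No check failed or disagreed. I did not measure the cover's speed directly.

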